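# Start the timed lamp exposure of a well plate

## Robot

A 6-joint arm with a two-finger parallel gripper is mounted at the origin on the work surface. World frame = base frame: x ahead of the robot, y to its left, z up, the work surface at z = 0. Lengths are in m, angles in degrees, forces in N, time in s.
With the tool pointing down it reaches from about 0.3 to 0.75 m from the base axis. Payload 8.5 kg.
Tool frame: the origin (TCP) lies midway between the tips of the shut fingers; the grasp point (between the pads) lies 19 mm behind it (env.grasp_offset is the distance from the TCP to the grasp point, in m); z points along the fingers, y is the line along which they close (so a half turn about z gives the same grasp; the last joint's range is limited). The gripper opens to 85 mm and grips with 20 to 120 N. Pads are 22 mm wide; open, the fingers measure 114 mm over their backs; the gripper's body (76 mm by 85 mm) begins 54 mm behind the grasp point. The pads swing forward as they close: fully open they stand 13 mm farther back than shut.
Start: joints at [57.107, 21.807, 74.336, -0, 83.858, -12.336], TCP at [0.193, 0.515, 0.231] pointing down, gripper open.
Joint ranges: [-178.18, 178.18], [-50.72, 133.34], [12.68, 142.11], [-81.47, 261.47], [9.98, 163.14], [-165.26, 165.26]. Speed limits (degrees/s): [136.94, 136.94, 180, 180, 180, 180].

## Interface

Orientations are given as a 3x3 rotation matrix whose columns are the frame's x, y, z axes.
In Python, from rig import env gives the robot as it stands.
- The arm moves only by the tool servo_tool, never from a script. Its argument "deltas" is text: rows parted by semicolons, each of 7 numbers parted by spaces: the opening, from 0 (shut) to 1 (fully open), then the shift along the tool's x, y, z in mm, then the turn, a rotation vector about the tool's x, y, z in rad. A call has 1 to 8 rows; each row shifts and turns the commanded pose from where the row before left it, along the tool's axes as they then stand; what a row does not reach is not made up. A row lasts 1/12 s, in which the tool goes at most 41.7 mm and 7.16 degrees, less where a joint would pass 70% of its speed; a pose out of reach is approached as far as the arm can. A call is refused whole if a number of a shift passes 41.7 or a number of a turn 0.125, either way. A call with a gripper value outside its range is refused whole. The fingers move at their own pace and stop on an object; "newtons" is the grip in N (left out, the last holds). Time passes only in rows, so rows that do not move let the fingers close. It gives the time, the measured TCP pose, the force, the opening and the grip force at its end, in the units of the state.
- env.observe(): the state, without advancing time (a new reading comes with each control period).
- env.get_image(name): name is "side" or "top"; returns a dict with "img" (420x560x3 uint8, red, green, blue), "depth" (420x560 float32, m along the optical axis (not along the pixel's ray), 0 where there is no reading), "camera_matrix" (3x3 intrinsics, pixels), "world_to_cam" (4x4, takes a point from world to camera coordinates). Camera axes: x right, y down, z forward; pixel columns grow to the right and rows downward; lengths in m; the calibration is good to about 2 mm. A picture is of the moment at which its call begins.
- env.close_job(): hands the job in; it is judged then, once.
Trained networks look in a picture, given as the dict that the camera call returned (one of the last four; its "shot" number tells which), for a name from the list of things; names that differ only in an ending like _2 or _b are one class to them, and where a whole thing is asked for, a point or a joint stands for the part that bears it (a point fixed in the world has none). Each returns a list of dicts, best first, with "conf" (0 to 1); they miss things now and then, are a little off and sometimes report something else, mostly with a low value. They report only what shows in the picture. A call takes as long as a camera call. They do not tell look-alikes from the thing itself.
- env.spot_in(name, picture): "bbox" ([centre column, centre row, width, height] in pixels, round what is visible of it).
- env.spot_point(name, picture): "uv" ([column, row] in pixels: a listed point, or the origin of a listed thing).
The state is a dict: "time_s": time; "q": joint angles; "qvel": joint speeds; "joint_efforts": joint torques, N m; "position": TCP position; "tool_rot": TCP orientation; "ft_force": force on the tool from outside, world axes, zero at the start; "wrist_torque": the same for the moment, N m; "grip_width": finger opening in m; "gripper_force": force on a finger pad.
Only numpy, scipy, OpenCV 4.12 (cv2) and the standard library are available. Lean on these libraries where they do the work, as an engineer would, in place of code of your own. Each camera call takes 0.05 s, during which the arm holds its last target. There are 200 camera calls.

## Task

Set up the lamp exposure of the well plate: first wind the bench timer by its wing key, clockwise in repeated part turns, all the way to its stop; then draw the hand lamp out of its leaning dock, turn it level with its window facing straight down, and finish while still holding it steady in the gripper with the window centred about 100 mm above the well plate. Do not shift the plate or the other things on the bench.

Things in the scene. Friction and masses are not known exactly. Their poses are not given: they have to be found in the camera images.
- timer: White square spring timer fixed to the bench, 100 x 100 mm, 45 mm high. Origin: centre of its underside, z up, x and y along its sides. The wing key stands on the middle of its top.
- winder (a joint): Turn of the timer's wing key about the vertical, rad; grows clockwise seen from above. 0 is unwound, the stop is at 3.0 (fully wound). At value q the wing's long side points at the timer's yaw minus q. It takes up to 0.08 N m to turn and stays where it is left (friction exceeds its spring).
- winder_grip (a point): Point on the key's axis at the height to grip it, 78 mm above the bench. The steel wing is a flat upright plate 46 mm long (the point's x axis), 10 mm thick (the point's y axis), 26 mm tall, from 64 to 90 mm above the bench; it turns with the key.
- dock: Grey leaning charging dock on a black 120 x 80 x 12 mm foot, fixed. Origin: centre of the foot's underside, z up. Its socket, 45 mm deep with 2 mm of room, opens up and along the dock's +x, 50 degrees above level; the lamp is drawn out along that line. The socket's lower lip ends 30 mm short of the lamp's grip point, its other walls 40 mm short.
- lamp: White hand lamp, 196 mm long, loose, 0.13 to 0.25 kg, butt in the dock. Origin: on its middle line at the place to grip, 98 mm above the bench. x runs to the head (docked: 50 degrees above level along the dock's x, sagging up to 3), z out of its back (docked: up, to the robot's side), y across. Handle 26 (y) x 22 (z) mm, x -85 to 32 mm; head 42 x 26 mm, x 32 to 111. Balance at x = 12 mm.
- lamp_window (a point): Middle of the lamp's flat window, on the underside of the head: at x = 72.5, y = 0, z = -13.5 mm in the lamp's frame.
- plate: White 12-well plate lying loose on the bench, 86 x 128 mm, 20 mm high. Origin: centre of its underside, z up; x across the short side.
- bottle: Bystander: reagent bottle with orange cap, 56 mm across, 130 mm tall, loose. Origin: centre of its underside.
- pot: Bystander: small specimen jar with white lid, 48 mm across, 55 mm tall, loose. Origin: centre of its underside.
- driver: Bystander: screwdriver lying on the bench, loose, about 200 mm long. Its x axis runs along it towards the tip.
Not all that is in view belongs to the job. Leave any orange or pink look-alike of the lamp alone. What is shaped like the dock but green is not meant.

How it is judged (in metres and radians):
On the way, in this order (a step that is already met when the one before it is completed fails the run):
1. the timer's key has been wound to its stop (at least 2.75 rad) (value of joint winder above 2.75 rad), for 0.2 s.
2. the lamp has been drawn out of the dock and is held by the fingers (distance of lamp from where it was at the start of the episode above 0.05 m and height (world z) of lamp above 0.12 m and contact force between the fingers and lamp above 1 N and contact force between lamp and dock below 0.05 N), for 0.2 s.
At the end, for the whole second after the job is handed in: The key is still wound (over 2.7 rad) and the lamp hangs still in the fingers alone, level with its back up and window down within 12 degrees, the middle of the window within 30 mm sideways of the plate's centre and 70 to 170 mm above the bench (50 to 150 mm above the plate's top) (value of joint winder above 2.7 rad and angle between lamp's own z axis and vertical below 0.21 rad and horizontal distance between lamp_window and plate below 0.03 m and height (world z) of lamp_window between 0.07 and 0.17 m and contact force between the fingers and lamp above 1 N and contact force between lamp and plate below 0.05 N and contact force between lamp and dock below 0.05 N and contact force between lamp and timer below 0.05 N and linear speed of lamp below 0.03 m/s and angular speed of lamp below 0.15 rad/s); the arm keeps its last pose, push and grip.
It fails at once if the plate is shifted by more than 20 mm (distance of plate from where it was at the start of the episode above 0.02 m).
It fails at once if the bottle is shifted by more than 30 mm (distance of bottle from where it was at the start of the episode above 0.03 m).
It fails at once if the pot is shifted by more than 30 mm (distance of pot from where it was at the start of the episode above 0.03 m).
It fails at once if the driver is shifted by more than 30 mm (distance of driver from where it was at the start of the episode above 0.03 m).
It also fails if it takes over 58 s, if anything falls off the work surface, if the arm or the gripper's body presses on something with over 40 N, if the wrist force passes 120 N, or if a joint passes its speed limit or range.

## Working session

There is one attempt and no reset: what is moved stays moved. The work goes in short steps, Python scripts to look and compute and a tool call to move; the robot and the scene stay as the last step left them, time stands still between calls to the robot, and variables do not carry over. Pictures are saved under pics/ and viewed, at most 10 in all, crops included, and the job is handed in when it is done.

Besides the shell and the picture viewer there is one more tool, called after "Emit:" by a JSON object that holds its "api" and its "payload". servo_tool: Moves the arm, as the interface text tells. Its arguments: {"type":"object","properties":{"deltas":{"type":"string"},"newtons":{"type":"number"}},"required":["deltas"]}

```bash
ls; mkdir -p pics
cat > h.py <<'E'
import numpy as np,cv2
from rig import env
def P(pic,uv,z=None,win=2):
    K=pic["camera_matrix"];T=np.linalg.inv(pic["world_to_cam"])
    u,v=uv;r=np.linalg.solve(K,[u,v,1.0]);o=T[:3,3];d=T[:3,:3]@r
    if z is not None: return o+d*(z-o[2])/d[2]
    p=pic["depth"][int(v)-win:int(v)+win+1,int(u)-win:int(u)+win+1];p=p[p>0]
    return o+d*np.median(p)
def cloud(pic):
    K=pic["camera_matrix"];T=np.linalg.inv(pic["world_to_cam"]);D=pic["depth"]
    v,u=np.mgrid[:D.shape[0],:D.shape[1]]
    c=np.stack([(u-K[0,2])/K[0,0]*D,(v-K[1,2])/K[1,1]*D,D],-1)
    return c@T[:3,:3].T+T[:3,3]
E
python3 - <<'E'
from h import *
np.set_printoptions(precision=4,suppress=True)
a=[]
for n in("top","side"):
    p=env.get_image(n);a.append(p["img"]);print(n,p["world_to_cam"],p["camera_matrix"][0])
    np.savez(f"pics/{n}0.npz",**{k:p[k] for k in("img","depth","camera_matrix","world_to_cam")})
    for t in("timer","winder_grip","dock","lamp","lamp_window","plate","bottle","pot","driver"):
        for r in env.spot_point(t,p)[:3]:
            if r["conf"]>.2: print(t,r["conf"],r["uv"],P(p,r["uv"]))
    cv2.imwrite(f"pics/{n}0.png",p["img"][:,:,::-1])
E
```

```text
pics
top [[-0.0194 -0.9996  0.0188 -0.0962]
 [-0.9954  0.0176 -0.0946  0.4889]
 [ 0.0943 -0.0205 -0.9953  1.2927]
 [ 0.      0.      0.      1.    ]] [488.1494   0.     281.6486]
timer 0.94 [139.1, 206.6] [0.4904 0.2695 0.0525]
winder_grip 0.64 [131.5, 205.8] [0.4894 0.2797 0.0863]
dock 0.98 [335.8, 230.0] [ 0.4182 -0.2424  0.0795]
dock 0.91 [336.3, 298.9] [ 0.2414 -0.2407  0.0619]
lamp 0.78 [271.2, 264.4] [ 0.3322 -0.0743  0.0229]
lamp 0.76 [336.0, 216.7] [ 0.4502 -0.2396  0.1127]
lamp 0.61 [323.7, 147.2] [ 0.6479 -0.2235  0.0222]
lamp_window 0.87 [325.0, 173.3] [ 0.5749 -0.2246  0.0267]
lamp_window 0.75 [343.9, 194.6] [ 0.4987 -0.2522  0.1736]
lamp_window 0.69 [253.3, 254.0] [ 0.3607 -0.0271  0.026 ]
plate 0.85 [216.6, 167.0] [0.5984 0.0697 0.0185]
bottle 0.85 [394.1, 266.2] [ 0.3229 -0.3875  0.0875]
pot 0.51 [157.7, 118.6] [0.7255 0.2217 0.0536]
driver 0.84 [396.2, 170.6] [ 0.581  -0.4219  0.0155]
side [[ 0.8505 -0.5259 -0.0021 -0.4625]
 [-0.2917 -0.4685 -0.8339  0.2169]
 [ 0.4376  0.7098 -0.5519  1.0398]
 [ 0.      0.      0.      1.    ]] [497.2618   0.     272.3406]
timer 0.98 
[... 230 characters left out ...]
31 -0.2783  0.0274]
dock 0.48 [288.5, 393.8] [ 0.3077 -0.4345  0.0275]
lamp 0.85 [299.3, 272.3] [ 0.4467 -0.2594  0.1101]
lamp 0.81 [362.8, 267.0] [ 0.6412 -0.2368  0.0229]
lamp 0.66 [208.8, 281.4] [ 0.3188 -0.0975  0.0249]
lamp_window 0.86 [339.7, 282.1] [ 0.5599 -0.2545  0.0282]
lamp_window 0.79 [326.9, 246.3] [ 0.4996 -0.275   0.1638]
lamp_window 0.58 [216.5, 266.4] [ 0.355  -0.063   0.0276]
plate 0.74 [277.8, 214.5] [0.5954 0.0557 0.0187]
bottle 0.62 [289.6, 394.9] [ 0.3088 -0.4362  0.0256]
bottle 0.5 [401.7, 335.0] [ 0.5773 -0.4302  0.0138]
pot 0.7 [287.5, 178.4] [0.7287 0.212  0.0146]
driver 0.87 [399.7, 335.5] [ 0.573  -0.4292  0.014 ]
driver 0.58 [204.9, 173.7] [0.4879 0.2721 0.0729]
```

View pics/top0.png

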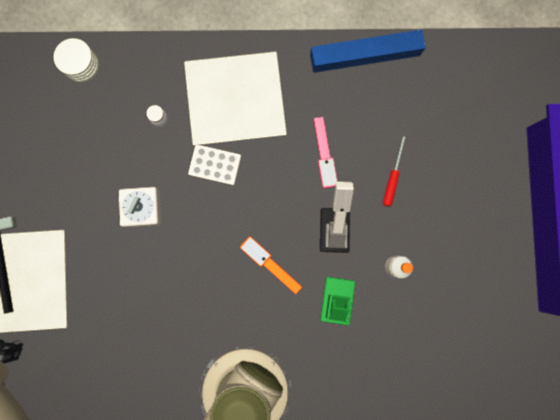

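View pics/side0.png

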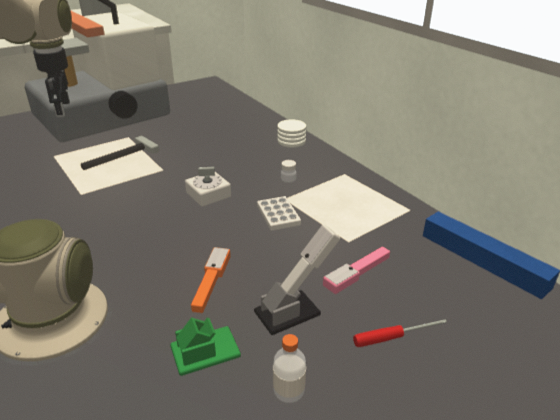

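Run:
```python
import numpy as np,cv2
i=cv2.imread("pics/top0.png");j=cv2.imread("pics/side0.png")
a=cv2.resize(i[160:310,80:180],None,fx=4,fy=4,interpolation=2)
b=cv2.resize(j[220:370,250:350],None,fx=4,fy=4,interpolation=2)
cv2.imwrite("pics/crop.png",np.hstack([a[:600],b[:600]]))
```

```text
(no output)
```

View pics/crop.png

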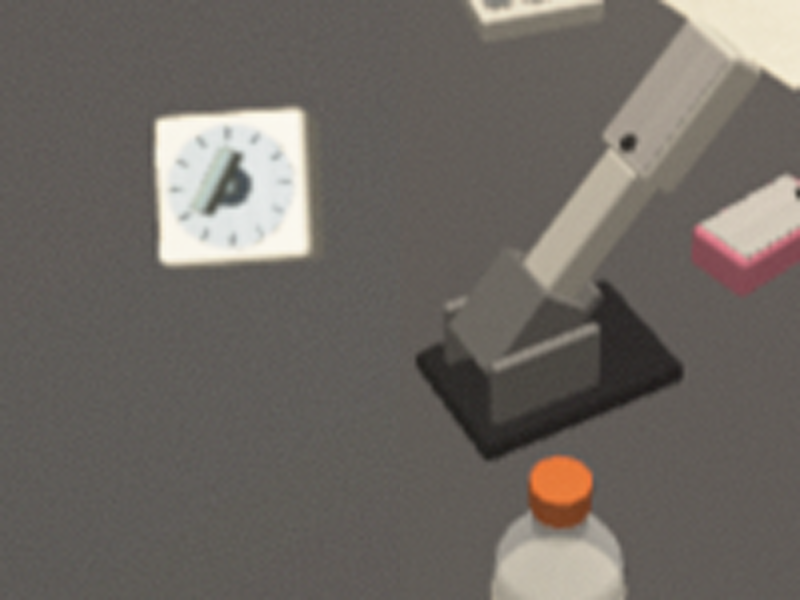

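The top view has three lamp-like things: orange at (271,264), pink at (323,147) and a white one in the grey dock at (340,205). The white one fits the description, and the crop confirms it stands in the grey dock. The green dock at (338,300) is the decoy. The timer is at (139,206), with its wing slanting at about (131,205), and the plate is at (215,165).

Run:
```python
from h import *
np.set_printoptions(precision=4,suppress=True)
t=dict(np.load("pics/top0.npz"));s=dict(np.load("pics/side0.npz"))
ct,cs=cloud(t),cloud(s)
def rect(c,lo,hi,xy,r,name):
    m=(c[...,2]>lo)&(c[...,2]<hi)&(np.hypot(c[...,0]-xy[0],c[...,1]-xy[1])<r)
    p=c[m]; R=cv2.minAreaRect(p[:,:2].astype(np.float32)*1000); print(name,len(p),R,"med z",np.median(p[:,2]),p[:,2].max()); return p
for n,c in(("top",ct),("side",cs)):
    rect(c,.035,.053,(.49,.265),.075,n+" timer")
    rect(c,.068,.1,(.49,.265),.05,n+" wing")
    rect(c,.012,.027,(.6,.065),.085,n+" plate")
    rect(c,.007,.018,(.42,-.245),.09,n+" foot")
# colour-based wing / white outlines
for n,xy,z in(("timer",(139,206),.045),("plate",(215,165),.02)):
    g=cv2.cvtColor(t["img"],cv2.COLOR_RGB2GRAY); m=(g>110).astype(np.uint8)
    k,l=cv2.connectedComponents(cv2.morphologyEx(m,cv2.MORPH_CLOSE,np.ones((7,7))))
    v,u=np.where(l==l[xy[1],xy[0]]); q=np.array([P(t,(a,b),z)[:2] for a,b in zip(u,v)],np.float32)*1000
    print(n,"mask",cv2.minAreaRect(q))
# lamp points
for n,c in(("top",ct),("side",cs)):
    m=(c[...,2]>.06)&(c[...,2]<.25)&(abs(c[...,0]-.47)<.12)&(abs(c[...,1]+.25)<.07)
    p=c[m]
    for z in np.arange(.06,.2,.01):
        k=p[abs(p[:,2]-z)<.005]
        if len(k)>3: print(n,round(z,3),len(k),"x",k[:,0].min(),k[:,0].max(),"y",np.percentile(k[:,1],[2,50,98]))
```

```text
top timer 1301 ((492.2406005859375, 275.8055725097656), (100.40855407714844, 102.10954284667969), 3.433025598526001) med z 0.04419155971203326 0.05280583010158413
top wing 105 ((491.8564453125, 275.4588928222656), (11.118256568908691, 44.33610534667969), 63.81441116333008) med z 0.08676691991862073 0.09416494729382419
top plate 1405 ((606.4098510742188, 76.76681518554688), (128.12985229492188, 86.55340576171875), 75.93023681640625) med z 0.017534763178449486 0.026058808639380038
top foot 494 ((419.84808349609375, -268.51885986328125), (126.54443359375, 117.9830551147461), 85.7389907836914) med z 0.010709178388920493 0.017330541992451653
side timer 634 ((492.79931640625, 271.55889892578125), (101.13859558105469, 101.53226470947266), 1.7921886444091797) med z 0.04656983758798222 0.05288518273152998
side wing 136 ((492.94976806640625, 272.3136901855469), (15.494203567504883, 45.377357482910156), 70.1552963256836) med z 0.08244225548426742 0.09399680754009099
side plate 891 ((608.2166748046875, 73.45051574707031), (132.02540588378906, 88.33622741699219), 76.0087890625) med z 0.0203942708
[... 2000 characters left out ...]
778184806446448 y [-0.2655 -0.2606 -0.2404]
side 0.12 105 x 0.4467444196538519 0.4860284184272033 y [-0.2735 -0.2601 -0.2404]
side 0.13 101 x 0.4584299624491667 0.4955702692044671 y [-0.2746 -0.2623 -0.2356]
side 0.14 150 x 0.4643423171799338 0.5058008723258418 y [-0.2752 -0.2641 -0.2346]
side 0.15 154 x 0.47187027201557963 0.5145700648598397 y [-0.2749 -0.2648 -0.2356]
side 0.16 151 x 0.48272438555263325 0.5244401447043937 y [-0.2764 -0.2654 -0.2364]
side 0.17 149 x 0.4904795654293615 0.5296383891272439 y [-0.2766 -0.2653 -0.2372]
side 0.18 160 x 0.4981211106266653 0.5307829888356757 y [-0.2767 -0.2614 -0.2376]
side 0.19 62 x 0.5067201674948097 0.5206373756837359 y [-0.2741 -0.257  -0.2372]
```

```bash
cat >> h.py <<'E'
from scipy.spatial.transform import Rotation as Ro
np.set_printoptions(precision=4,suppress=True)
def to(p,R,p0=None,R0=None):
    o=env.observe()
    p0=np.array(o["position"]) if p0 is None else p0; R0=np.array(o["tool_rot"]) if R0 is None else R0
    rv=Ro.from_matrix(R0.T@R).as_rotvec()
    print("shift tool mm",R0.T@(np.array(p)-p0)*1000,"rotvec",rv,np.linalg.norm(rv))
def down(yawy): # tool down with y axis at yaw (deg)
    a=np.radians(yawy); y=np.array([np.cos(a),np.sin(a),0]);z=np.array([0,0,-1.]); return np.stack([np.cross(y,z),y,z],1)
E
python3 - <<'E'
from h import *
o=env.observe();print(o["tool_rot"],o["q"],o["grip_width"],env.grasp_offset)
for a in(65,-115): print(a);to([.492,.2735,.13],down(a))
E
```

```text
[[-0.9363  0.3511  0.    ]
 [ 0.3511  0.9363 -0.    ]
 [-0.     -0.     -1.    ]] [ 57.1069  21.8049  74.3355  -0.0011  83.8598 -12.3367] 0.08536006747826204 0.0187
65
shift tool mm [-364.6276 -121.1305  101.3473] rotvec [-0.      0.      0.0776] 0.07755850719515772
-115
shift tool mm [-364.6276 -121.1305  101.3473] rotvec [-0.    -0.    -3.064] 3.064034148629496
```

Emit:
{"api": "servo_tool", "payload": {"deltas": "1 -30.4 -10.1 8.4 0 0 0;1 -30.4 -10.1 8.4 0 0 0;1 -30.4 -10.1 8.4 0 0 0;1 -30.4 -10.1 8.4 0 0 0;1 -30.4 -10.1 8.4 0 0 0;1 -30.4 -10.1 8.4 0 0 0;1 -30.4 -10.1 8.4 0 0 0;1 -30.4 -10.1 8.4 0 0 0"}}

```text
time_s: 1.67
position: [0.3936, 0.3528, 0.1639]
tool_rot: [[-0.936, 0.351, 0.0], [0.351, 0.936, 0.0], [-0.0, 0.0, -1.0]]
ft_force: [-0.7, 0.9, -0.5]
grip_width: 0.0853
gripper_force: 0.0
```

Emit:
{"api": "servo_tool", "payload": {"deltas": "1 -30.4 -10.1 8.4 0 0 0;1 -30.4 -10.1 8.4 0 0 0;1 -30.4 -10.1 8.4 0 0 0;1 -30.4 -10.1 8.4 0 0 0;1 0 0 0 0 0 0.0776;1 0 0 0 0 0 0;1 0 0 0 0 0 0;1 0 0 0 0 0 0"}}

```text
time_s: 2.33
position: [0.4916, 0.274, 0.1308]
tool_rot: [[-0.907, 0.42, 0.0], [0.42, 0.907, 0.0], [-0.0, 0.0, -1.0]]
ft_force: [0.1, 0.4, 0.6]
grip_width: 0.0855
gripper_force: 0.0
```

Run:
```python
from h import *
o=env.observe();print(o["q"],o["position"],o["time_s"])
to([.492,.2735,.059],down(65))
```

```text
[ 17.0762  28.2775  81.3368   0.008   70.3712 -48.0798] [0.4916 0.274  0.1308] 2.3333
shift tool mm [-0.5485 -0.2774 71.8216] rotvec [0.0003 0.0001 0.0027] 0.002690628292895155
```

Emit:
{"api": "servo_tool", "payload": {"deltas": "1 -0.5 -0.3 18 0 0 0;1 0 0 18 0 0 0;1 0 0 18 0 0 0;1 0 0 18 0 0 0;0 0 0 0 0 0 0;0 0 0 0 0 0 0;0 0 0 0 0 0 0;0 0 0 0 0 0 0", "newtons": 40}}

```text
time_s: 3.0
position: [0.4929, 0.2734, 0.0599]
tool_rot: [[-0.907, 0.422, 0.002], [0.422, 0.907, 0.001], [-0.002, 0.002, -1.0]]
ft_force: [0.4, 0.6, 0.0]
grip_width: 0.039
gripper_force: 0.0
```

Emit:
{"api": "servo_tool", "payload": {"deltas": "0 0 0 0 0 0 0;0 0 0 0 0 0 0;0 0 0 0 0 0 0;0 0 0 0 0 0 0;0 0 0 0 0 0 0;0 0 0 0 0 0 0"}}

```text
time_s: 3.5
position: [0.494, 0.2754, 0.0599]
tool_rot: [[-0.906, 0.423, 0.005], [0.423, 0.906, 0.006], [-0.003, 0.007, -1.0]]
ft_force: [2.7, 13.9, 0.7]
grip_width: 0.0108
gripper_force: 39.0
```

Run:
```python
from h import *
o=env.observe();print(o["q"],o["position"],o["time_s"],o["wrist_torque"],o["ft_force"],o["grip_width"],o["gripper_force"])
```

```text
[ 17.049   33.3792  85.8561   0.2419  60.3752 -48.0566] [0.494  0.2754 0.0599] 3.5 [ 2.3235 -0.5836  0.0174] [ 2.6925 13.8856  0.7432] 0.010799866516663377 38.992053866386414
```

Emit:
{"api": "servo_tool", "payload": {"deltas": "0 0 2.5 0 0 0 0;0 0 0 0 0 0 0;0 0 0 0 0 0.08 0;0 0 0 0 0 -0.08 0"}}

```text
time_s: 3.83
position: [0.4944, 0.2756, 0.0597]
tool_rot: [[-0.905, 0.426, -0.006], [0.426, 0.905, 0.005], [0.007, 0.002, -1.0]]
ft_force: [-7.3, 5.7, 11.2]
grip_width: 0.0108
gripper_force: 40.6
```

Run:
```python
from h import *
o=env.observe();print(o["q"],o["position"],o["time_s"],o["wrist_torque"],o["ft_force"],o["grip_width"],o["gripper_force"],o["tool_rot"])
```

```text
[ 16.9802  33.6283  85.3746   0.431   61.2146 -48.012 ] [0.4944 0.2756 0.0597] 3.8333 [0.8829 1.4486 0.0509] [-7.2766  5.6861 11.1511] 0.01076468407469213 40.61728298664093 [[-0.9047  0.426  -0.0055]
 [ 0.426   0.9047  0.0052]
 [ 0.0072  0.0023 -1.    ]]
```

I put that test turn in the wrong column, so it went about tool y. It came straight back and netted zero. Next I'm winding about tool z, which is the last column.

Emit:
{"api": "servo_tool", "payload": {"deltas": "0 0 0 0 0 0 0.06;0 0 0 0 0 0 0.06;0 0 0 0 0 0 0.06;0 0 0 0 0 0 0.06;0 0 0 0 0 0 0.06;0 0 0 0 0 0 0.06;0 0 0 0 0 0 0.06;0 0 0 0 0 0 0.06"}}

```text
time_s: 4.5
position: [0.4941, 0.2757, 0.0598]
tool_rot: [[-0.606, 0.795, 0.002], [0.795, 0.606, 0.001], [-0.0, 0.003, -1.0]]
ft_force: [-0.8, 2.0, 5.5]
grip_width: 0.0108
gripper_force: 40.0
```

```bash
cat > st.py <<'E'
from h import *
o=env.observe();R=np.array(o["tool_rot"]);print("q",np.array(o["q"]),"pos",np.array(o["position"]),o["time_s"],"tool tq",R.T@o["wrist_torque"],"tool F",R.T@o["ft_force"],"yawy",np.degrees(np.arctan2(R[1,1],R[0,1])),o["grip_width"],o["gripper_force"])
E
python3 st.py
```

```text
q [ 17.1605  33.5001  85.6198   0.0381  60.7298 -20.193 ] pos [0.4941 0.2757 0.0598] 4.5 tool tq [-0.1062  0.4222 -0.1031] tool F [ 2.0573  0.5661 -5.5452] yawy 37.33497899357049 0.010754977374556902 39.961345195770264
```

Emit:
{"api": "servo_tool", "payload": {"deltas": "0 0 0 0 0 0 0.08;0 0 0 0 0 0 0.08;0 0 0 0 0 0 0.08;0 0 0 0 0 0 0.08;0 0 0 0 0 0 0.08;0 0 0 0 0 0 0.08;0 0 0 0 0 0 0.08;0 0 0 0 0 0 0.08"}}

```text
time_s: 5.17
position: [0.494, 0.2757, 0.0598]
tool_rot: [[-0.011, 1.0, 0.002], [1.0, 0.011, 0.001], [0.001, 0.002, -1.0]]
ft_force: [-0.7, 2.0, 5.8]
grip_width: 0.0104
gripper_force: 40.0
```

```bash
python3 st.py
```

```text
q [17.1612 33.4971 85.6251  0.0365 60.7354 16.5322] pos [0.494  0.2757 0.0598] 5.1667 tool tq [ 0.1679  0.3971 -0.0636] tool F [ 2.0182 -0.7071 -5.8217] yawy 0.611126596963134 0.010436684306913763 40.02636909484863
```

Emit:
{"api": "servo_tool", "payload": {"deltas": "0 0 0 0 0 0 0.08;0 0 0 0 0 0 0.08;0 0 0 0 0 0 0.08;0 0 0 0 0 0 0.08;0 0 0 0 0 0 0.08;0 0 0 0 0 0 0.08"}}

```text
time_s: 5.67
position: [0.494, 0.2757, 0.0598]
tool_rot: [[0.452, 0.892, 0.002], [0.892, -0.452, 0.001], [0.002, 0.001, -1.0]]
ft_force: [-1.8, 2.9, 5.9]
grip_width: 0.0105
gripper_force: 40.0
```

```bash
python3 st.py
```

```text
q [17.1663 33.4941 85.6274  0.0413 60.7378 44.0318] pos [0.494  0.2757 0.0598] 5.6667 tool tq [ 0.3546  0.2439 -0.0689] tool F [ 1.8039 -2.9046 -5.8941] yawy -26.885735521722523 0.010461189389662754 40.03930628299713
```

Emit:
{"api": "servo_tool", "payload": {"deltas": "0 0 0 0 0 0 0.08;0 0 0 0 0 0 0.08;0 0 0 0 0 0 0.08;0 0 0 0 0 0 0.08;0 0 0 0 0 0 0.08;0 0 0 0 0 0 0.08;0 0 0 0 0 0 0.08;0 0 0 0 0 0 0.08"}}

```text
time_s: 6.33
position: [0.494, 0.2758, 0.0598]
tool_rot: [[0.895, 0.445, 0.002], [0.445, -0.895, 0.001], [0.003, -0.0, -1.0]]
ft_force: [-2.0, 3.0, 7.0]
grip_width: 0.0107
gripper_force: 40.0
```

```bash
python3 st.py
```

```text
q [17.1659 33.4926 85.6264  0.0444 60.7375 80.702 ] pos [0.494  0.2758 0.0598] 6.3333 tool tq [ 0.4993  0.0617 -0.0748] tool F [-0.4361 -3.5255 -6.998 ] yawy -63.557691427481736 0.010658619047183482 40.04616916179657
```

Emit:
{"api": "servo_tool", "payload": {"deltas": "0 0 0 0 0 0 0.05;0 0 0 0 0 0 0.05;0 0 0 0 0 0 0.05;0 0 0 0 0 0 0.05"}}

```text
time_s: 6.67
position: [0.494, 0.2758, 0.0598]
tool_rot: [[0.966, 0.26, 0.002], [0.26, -0.966, 0.001], [0.002, -0.001, -1.0]]
ft_force: [-0.9, 1.9, 5.5]
grip_width: 0.0101
gripper_force: 40.0
```

```bash
python3 st.py
```

```text
q [17.1677 33.494  85.6278  0.0493 60.7384 92.0768] pos [0.494  0.2758 0.0598] 6.6667 tool tq [ 0.4932 -0.0884 -0.044 ] tool F [-0.3774 -2.1121 -5.5127] yawy -74.93307839597324 0.010137425075922316 40.04451870918274
```

Emit:
{"api": "servo_tool", "payload": {"deltas": "0 0 0 0 0 0 0.03;0 0 0 0 0 0 0.03;0 0 0 0 0 0 0.03;0 0 0 0 0 0 0.03;0 0 0 0 0 0 0"}}

```text
time_s: 7.08
position: [0.494, 0.2758, 0.0598]
tool_rot: [[0.99, 0.144, 0.002], [0.144, -0.99, 0.001], [0.002, -0.001, -1.0]]
ft_force: [-1.3, 1.7, 6.0]
grip_width: 0.0105
gripper_force: 40.1
```

```bash
python3 st.py
```

```text
q [17.1727 33.4948 85.6267  0.0451 60.7371 98.888 ] pos [0.494  0.2758 0.0598] 7.0833 tool tq [ 0.53   -0.1672 -0.1902] tool F [-1.0055 -1.8413 -5.99  ] yawy -81.73724494595062 0.010528083350138684 40.08807129734009
```

Emit:
{"api": "servo_tool", "payload": {"deltas": "0 0 0 0 0 0 0.03;0 0 0 0 0 0 0.03;0 0 0 0 0 0 0;0 0 0 0 0 0 0"}}

```text
time_s: 7.42
position: [0.4935, 0.2757, 0.0598]
tool_rot: [[0.996, 0.087, 0.001], [0.087, -0.996, 0.001], [0.001, -0.001, -1.0]]
ft_force: [-6.3, 3.2, 8.1]
grip_width: 0.0106
gripper_force: 60.0
```

```bash
python3 st.py
```

```text
q [ 17.1832  33.4853  85.6482   0.0338  60.7953 102.2008] pos [0.4935 0.2757 0.0598] 7.4167 tool tq [ 0.4522 -1.3685 -0.5469] tool F [-5.9892 -3.7875 -8.1243] yawy -85.03402977329387 0.010620437058913927 60.018294313922524
```

Emit:
{"api": "servo_tool", "payload": {"deltas": "0 0 0 0 0 0 -0.04;1 0 0 0 0 0 0;1 0 0 0 0 0 0;1 0 0 0 0 0 0;1 0 0 0 0 0 0;1 0 0 0 0 0 0;1 0 0 0 0 0 0;1 0 0 0 0 0 0"}}

```text
time_s: 8.08
position: [0.4935, 0.2751, 0.0585]
tool_rot: [[0.992, 0.125, -0.0], [0.125, -0.992, -0.0], [-0.0, 0.0, -1.0]]
ft_force: [0.2, 0.6, 0.2]
grip_width: 0.0858
gripper_force: 0.0
```

Emit:
{"api": "servo_tool", "payload": {"deltas": "1 0 0 -20 0 0 0;1 0 0 -30 0 0 0;1 0 0 -30 0 0 0;1 0 0 -30 0 0 0;1 0 0 -30 0 0 0;1 0 0 -30 0 0 0;1 0 0 0 0 0 0"}}

```text
time_s: 8.67
position: [0.4952, 0.2758, 0.2345]
tool_rot: [[0.992, 0.125, 0.01], [0.125, -0.992, 0.003], [0.01, -0.002, -1.0]]
ft_force: [-0.2, -0.2, 1.2]
grip_width: 0.0854
gripper_force: 0.0
```

```bash
python3 st.py
python3 - <<'E'
from h import *
# approach pose for lamp: tool z=-lamp z
for tilt in(40,):
  psi=np.radians(-3.5);e=np.array([np.cos(psi),np.sin(psi),0]);k=np.array([0,0,1.]);n=np.cross(k,e)
  a=np.radians(50);lx=np.cos(a)*e+np.sin(a)*k; lz=-np.sin(a)*e+np.cos(a)*k; ly=np.cross(lz,lx)
  for s in(1,-1):
    R=np.stack([np.cross(s*ly,-lz),s*ly,-lz],1);print("s",s,R)
    to([.3,-.15,.3],R)
p=env.get_image("side");c=cloud(p)
m=(c[...,2]>.068)&(c[...,2]<.1)&(np.hypot(c[...,0]-.494,c[...,1]-.275)<.05);q=c[m]
print(len(q),cv2.minAreaRect(q[:,:2].astype(np.float32)*1000))
cv2.imwrite("pics/s1.png",p["img"][:,:,::-1])
E
```

```text
q [17.1468 23.1199 71.6886 -0.001  84.5906 99.9724] pos [0.4952 0.2758 0.2345] 8.6667 tool tq [-0.0215  0.051   0.0027] tool F [-0.177   0.1816 -1.2044] yawy -82.82502105697986 0.08538574296875923 0.0
s 1 [[-0.6416  0.061   0.7646]
 [ 0.0392  0.9981 -0.0468]
 [-0.766   0.     -0.6428]]
shift tool mm [-246.1921  397.9213  -68.73  ] rotvec [-1.2421 -0.121  -2.6994] 2.9739574882037356
s -1 [[ 0.6416 -0.061   0.7646]
 [-0.0392 -0.9981 -0.0468]
 [ 0.766  -0.     -0.6428]]
shift tool mm [-246.1921  397.9213  -68.73  ] rotvec [-0.0838  0.8599  0.173 ] 0.8811583884367705
124 ((494.4036865234375, 273.14111328125), (47.13006591796875, 13.861028671264648), 9.48129940032959)
```

The wing has turned to about 9° in the world, against about 11° expected at the stop, and the torque rose sharply there, so the key is wound. Next is the lamp.

```bash
cat >> h.py <<'E'
def lampR(tilt,psi=-3.5):
    psi=np.radians(psi);e=np.array([np.cos(psi),np.sin(psi),0]);k=np.array([0,0,1.]);t=np.radians(tilt)
    z=np.sin(t)*e-np.cos(t)*k; y=-np.cross(k,e); return np.stack([np.cross(y,z),y,z],1)
E
python3 - <<'E'
from h import *
to([.37,-.245,.30],lampR(0))
to([.37,-.245,.30],lampR(50),np.array([.37,-.245,.30]),lampR(0))
E
```

```text
shift tool mm [-188.0072  500.7998  -70.2548] rotvec [-0.0016 -0.006   0.1862] 0.1863299096032361
shift tool mm [0. 0. 0.] rotvec [ 0.      0.8727 -0.    ] 0.8726646259971648
```

Emit:
{"api": "servo_tool", "payload": {"deltas": "1 -11.75 31.3 -4.4 0 0 0;1 -11.75 31.3 -4.4 0 0 0;1 -11.75 31.3 -4.4 0 0 0;1 -11.75 31.3 -4.4 0 0 0;1 -11.75 31.3 -4.4 0 0 0;1 -11.75 31.3 -4.4 0 0 0;1 -11.75 31.3 -4.4 0 0 0;1 -11.75 31.3 -4.4 0 0 0"}}

```text
time_s: 9.38
position: [0.4304, 0.0137, 0.2628]
tool_rot: [[0.992, 0.125, -0.002], [0.125, -0.992, 0.0], [-0.002, -0.001, -1.0]]
ft_force: [1.0, -0.1, -0.0]
grip_width: 0.085
gripper_force: 0.0
```

Emit:
{"api": "servo_tool", "payload": {"deltas": "1 -11.75 31.3 -4.4 0 0 0;1 -11.75 31.3 -4.4 0 0 0;1 -11.75 31.3 -4.4 0 0 0;1 -11.75 31.3 -4.4 0 0 0;1 -11.75 31.3 -4.4 0 0 0;1 -11.75 31.3 -4.4 0 0 0;1 -11.75 31.3 -4.4 0 0 0;1 -11.75 31.3 -4.4 0 0 0"}}

```text
time_s: 10.05
position: [0.3685, -0.2465, 0.298]
tool_rot: [[0.992, 0.125, -0.001], [0.125, -0.992, 0.002], [-0.001, -0.002, -1.0]]
ft_force: [0.5, 0.9, 0.2]
grip_width: 0.0859
gripper_force: 0.0
```

Emit:
{"api": "servo_tool", "payload": {"deltas": "1 0 0 0 0 0 0.093;1 0 0 0 0 0 0.093;1 0 0 0 0 0.09 0;1 0 0 0 0 0.09 0;1 0 0 0 0 0.09 0;1 0 0 0 0 0.09 0;1 0 0 0 0 0.09 0"}}

```text
time_s: 10.63
position: [0.3694, -0.245, 0.2982]
tool_rot: [[0.897, -0.062, 0.437], [-0.056, -0.998, -0.027], [0.438, -0.0, -0.899]]
ft_force: [0.6, 0.9, 0.1]
grip_width: 0.0854
gripper_force: 0.0
```

```bash
python3 st.py
```

```text
q [-62.4444  -0.9474  96.6734  23.2893  71.6681  26.151 ] pos [ 0.3694 -0.245   0.2982] 10.6333 tool tq [-0.0061 -0.217  -0.0234] tool F [ 0.5688 -0.9123  0.1604] yawy -93.53892573694557 0.0854125260330512 0.0
```

Emit:
{"api": "servo_tool", "payload": {"deltas": "1 0 0 0 0 0.086 0;1 0 0 0 0 0.086 0;1 0 0 0 0 0.086 0;1 0 0 0 0 0.086 0;1 0 0 0 0 0.086 0;1 0 0 0 0 0 0;1 0 0 0 0 0 0"}}

```text
time_s: 11.22
position: [0.3689, -0.2454, 0.2979]
tool_rot: [[0.638, -0.063, 0.767], [-0.043, -0.998, -0.047], [0.769, -0.003, -0.64]]
ft_force: [0.5, -1.3, 1.0]
grip_width: 0.086
gripper_force: 0.0
```

```bash
python3 st.py
python3 - <<'E'
from h import *
R=lampR(50); G=np.array([.442,-.2505,.098]);T=G+.0187*R[:,2];print(T)
to(T-.1*R[:,2],R)
a=[]
for n in("top","side"):
    p=env.get_image(n);a.append(p["img"])
cv2.imwrite("pics/b1.png",np.hstack(a)[60:,:,::-1][:, 150:950])
E
```

```text
q [-77.6592  -4.2066 111.6005  53.4735  66.967   -3.7372] pos [ 0.3689 -0.2454  0.2979] 11.2167 tool tq [ 0.0229 -0.3653 -0.0524] tool F [ 1.0936  1.294  -0.2136] yawy -93.61805942980713 0.0859636848389666 0.0
[ 0.4563 -0.2514  0.086 ]
shift tool mm [-106.4304    1.04    102.8866] rotvec [-0.0002 -0.0041 -0.0035] 0.00534863979959962
```

View pics/b1.png

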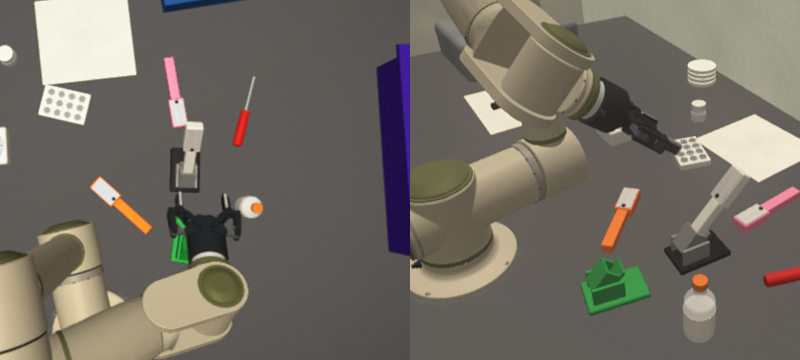

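The grasp tilt is reached. The left half (top view) shows the gripper just robot-side of the dock, with the bottle's orange cap clear to its right at (250,207). The right half (side view) shows the gripper aligned with the lamp, whose grip is at about (705,210).

Emit:
{"api": "servo_tool", "payload": {"deltas": "1 -17.7 0.2 17.2 0 0 0;1 -17.7 0.2 17.2 0 0 0;1 -17.7 0.2 17.2 0 0 0;1 -17.7 0.2 17.2 0 0 0;1 -17.7 0.2 17.2 0 0 0;1 -17.7 0.2 17.2 0 0 0;1 0 0 0 0 0 0;1 0 0 0 0 0 0"}}

```text
time_s: 11.98
position: [0.3818, -0.2469, 0.1512]
tool_rot: [[0.637, -0.059, 0.769], [-0.04, -0.998, -0.044], [0.77, -0.003, -0.638]]
ft_force: [-0.4, -2.0, 0.3]
grip_width: 0.0852
gripper_force: 0.0
```

```bash
python3 st.py
python3 - <<'E'
from h import *
R=lampR(50); G=np.array([.442,-.2505,.098]);T=G+.0187*R[:,2];
to(T-.1*R[:,2],R);to(T,R)
for n in("top","side"):
    p=env.get_image(n)
    r=env.spot_point("lamp",p);print([(x["conf"],x["uv"]) for x in r])
    if n=="side":cv2.imwrite("pics/b2.png",cv2.resize(p["img"][150:370,200:420,::-1],None,fx=2.6,fy=2.6))
E
```

```text
q [-75.1846  14.0204 126.3064  73.0269  49.9461 -37.3411] pos [ 0.3818 -0.2469  0.1512] 11.9833 tool tq [ 0.0272 -0.3872 -0.0794] tool F [ 0.1049  1.973  -0.4286] yawy -93.38020314493002 0.08522259681839679 0.0
shift tool mm [-1.9719 -0.0471 -0.9689] rotvec [-0.0033 -0.0063 -0.0007] 0.007146082440569735
shift tool mm [-2.5999  0.2861 99.0286] rotvec [-0.0033 -0.0063 -0.0007] 0.007146082440569735
[(0.92, [323.2, 147.8]), (0.87, [337.9, 216.2]), (0.71, [274.7, 268.4]), (0.61, [159.8, 120.3])]
[(0.61, [298.9, 272.7]), (0.6, [364.6, 263.8]), (0.58, [209.0, 282.4])]
```

View pics/b2.png

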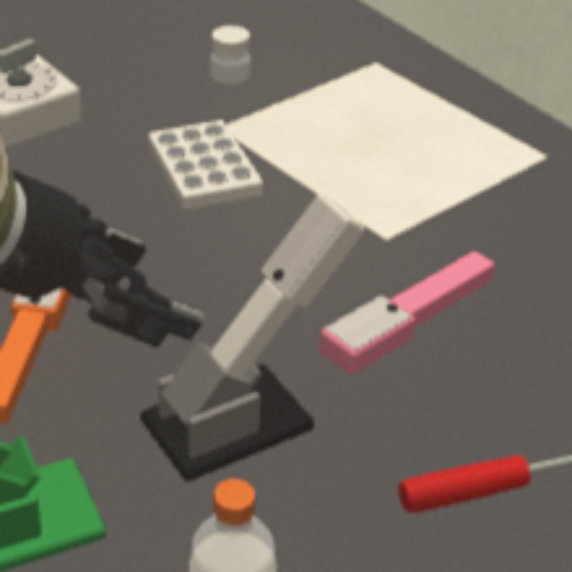

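The gripper is lined up along the handle's normal. Handle at about (245,325), and the dock wall is clear below it. Advancing.

Emit:
{"api": "servo_tool", "payload": {"deltas": "1 -1.3 0 12 0 0 0;1 -1.3 0 12 0 0 0;1 0 0.3 12 0 0 0;1 0 0 12 0 0 0;1 0 0 12 0 0 0;1 0 0 12 0 0 0;1 0 0 12 0 0 0;1 0 0 0 0 0 0"}}

```text
time_s: 12.85
position: [0.4453, -0.2515, 0.0961]
tool_rot: [[0.635, -0.06, 0.77], [-0.037, -0.998, -0.047], [0.771, 0.001, -0.636]]
ft_force: [-0.1, -0.0, -0.2]
grip_width: 0.0854
gripper_force: 0.0
```

```bash
python3 st.py
python3 - <<'E'
from h import *
R=lampR(50); G=np.array([.442,-.2505,.098]);T=G+.0187*R[:,2];
to(T,R)
E
```

```text
q [-64.0757  25.6759 123.6053  90.0368  42.234  -48.6154] pos [ 0.4453 -0.2515  0.0961] 12.85 tool tq [-0.0426 -0.3737  0.0168] tool F [-0.1929  0.0365  0.0521] yawy -93.41439480976035 0.08540718626885753 0.0
shift tool mm [-0.865  -0.7543 14.8989] rotvec [-0.0005 -0.0084  0.0018] 0.008645744608815828
```

Emit:
{"api": "servo_tool", "payload": {"deltas": "1 -0.8 -0.7 7.5 0 -0.008 0;1 0 0 7.5 0 0 0;1 0 0 0 0 0 0;0 0 0 0 0 0 0;0 0 0 0 0 0 0;0 0 0 0 0 0 0;0 0 0 0 0 0 0;0 0 0 0 0 0 0", "newtons": 50}}

```text
time_s: 13.52
position: [0.4552, -0.2513, 0.0857]
tool_rot: [[0.642, -0.061, 0.764], [-0.039, -0.998, -0.047], [0.766, 0.0, -0.643]]
ft_force: [-3.6, -1.2, 6.6]
grip_width: 0.0257
gripper_force: 12.4
```

Emit:
{"api": "servo_tool", "payload": {"deltas": "0 0 0 0 0 0 0;0 0 0 0 0 0 0;0 0 0 0 0 0 0;0 0 0 0 0 0 0"}}

```text
time_s: 13.85
position: [0.4551, -0.2515, 0.0858]
tool_rot: [[0.642, -0.062, 0.764], [-0.039, -0.998, -0.047], [0.766, 0.0, -0.643]]
ft_force: [-6.4, -0.6, 5.6]
grip_width: 0.0247
gripper_force: 52.9
```

```bash
python3 st.py
```

```text
q [-62.303   27.3832 122.8281  92.2056  40.9296 -49.6054] pos [ 0.4551 -0.2515  0.0858] 13.85 tool tq [-0.1778 -0.4059  0.0846] tool F [ 0.1918  0.9966 -8.4117] yawy -93.53855831861354 0.02468649700927522 52.865567207336426
```

Emit:
{"api": "servo_tool", "payload": {"deltas": "0 5 0 0 0 0 0;0 8 0 0 0 0 0;0 8 0 0 0 0 0;0 8 0 0 0 0 0;0 8 0 0 0 0 0;0 8 0 0 0 0 0;0 8 0 0 0 0 0;0 8 0 0 0 0 0"}}

```text
time_s: 14.52
position: [0.4945, -0.2533, 0.1322]
tool_rot: [[0.643, -0.06, 0.764], [-0.039, -0.998, -0.046], [0.765, -0.0, -0.644]]
ft_force: [-0.2, -0.2, -1.7]
grip_width: 0.0245
gripper_force: 51.7
```

```bash
python3 st.py
```

```text
q [-56.8744  22.411  115.2318  81.016   38.463  -29.5176] pos [ 0.4945 -0.2533  0.1322] 14.5167 tool tq [ 0.0013 -0.6603  0.0149] tool F [-1.4631  0.187   0.9372] yawy -93.46420846370437 0.024500721966423257 51.741381883621216
```

Emit:
{"api": "servo_tool", "payload": {"deltas": "0 10 0 0 0 0 0;0 10 0 0 0 0 0;0 15 0 0 0 0 0;0 15 0 0 0 0 0;0 15 0 0 0 0 0;0 0 0 0 0 0 0;0 0 0 0 0 0 0;0 0 0 0 0 0 0"}}

```text
time_s: 15.18
position: [0.5355, -0.2556, 0.1809]
tool_rot: [[0.643, -0.06, 0.763], [-0.04, -0.998, -0.045], [0.765, -0.001, -0.644]]
ft_force: [-0.0, -0.6, -0.8]
grip_width: 0.0249
gripper_force: 51.8
```

```bash
python3 st.py
python3 - <<'E'
from h import *
for n in("top","side"):
    p=env.get_image(n)
    print(n,env.spot_point("lamp_window",p)[:2],env.spot_point("plate",p)[:1])
    cv2.imwrite(f"pics/d_{n}.png",p["img"][:,:,::-1])
a=cv2.imread("pics/d_side.png");b=cv2.imread("pics/d_top.png")
cv2.imwrite("pics/d.png",np.hstack([a[100:400,180:440],b[80:380,180:440]]))
E
```

```text
q [-52.0814  19.3596 106.7581  68.7787  38.0222  -9.9052] pos [ 0.5355 -0.2556  0.1809] 15.1833 tool tq [-0.0414 -0.6705 -0.0155] tool F [-0.5707  0.6155  0.4965] yawy -93.46825961164464 0.024918499160435884 51.75736606121063
top [{'uv': [352.1, 151.1], 'conf': 0.85}, {'uv': [328.6, 173.0], 'conf': 0.62}] [{'uv': [215.0, 165.5], 'conf': 0.76}]
side [{'uv': [363.7, 196.8], 'conf': 0.98}, {'uv': [337.6, 283.4], 'conf': 0.78}] [{'uv': [280.3, 213.6], 'conf': 0.54}]
```

View pics/d.png

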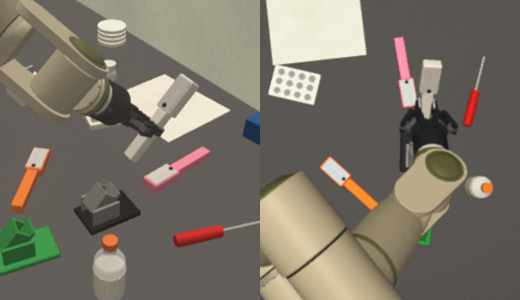

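The lamp is out of the dock and held: in the side half it is in the gripper at about (165,115), and the dock at (107,205) is empty. Now I'll raise it, level it and carry it over.

Emit:
{"api": "servo_tool", "payload": {"deltas": "0 12 0 -10 0 0 0;0 16 0 -13.5 0 0 0;0 16 0 -13.5 0 0 0;0 16 0 -13.5 0 0 0;0 0 0 0 0 -0.07 0;0 0 0 0 0 -0.07 0;0 0 0 0 0 -0.07 0;0 0 0 0 0 -0.07 0"}}

```text
time_s: 16.15
position: [0.5356, -0.2562, 0.2606]
tool_rot: [[0.83, -0.062, 0.554], [-0.051, -0.998, -0.035], [0.555, 0.0, -0.832]]
ft_force: [0.5, 1.1, -2.7]
grip_width: 0.025
gripper_force: 51.7
```

Emit:
{"api": "servo_tool", "payload": {"deltas": "0 0 0 0 0 -0.074 0;0 0 0 0 0 -0.074 0;0 0 0 0 0 -0.074 0;0 0 0 0 0 -0.074 0;0 0 0 0 0 -0.074 0;0 0 0 0 0 -0.074 0;0 0 0 0 0 -0.074 0;0 0 0 0 0 -0.074 0"}}

```text
time_s: 16.82
position: [0.536, -0.256, 0.2604]
tool_rot: [[0.998, -0.061, -0.004], [-0.061, -0.998, 0.001], [-0.004, -0.001, -1.0]]
ft_force: [-0.8, -0.6, -1.2]
grip_width: 0.0251
gripper_force: 51.6
```

```bash
python3 st.py
python3 - <<'E'
from h import *
to([.5346,.0794,.25],lampR(0)); to([.5346,.0794,.115],lampR(0))
E
```

```text
q [-36.8957  25.4463  63.6016  -0.094   91.1489  56.5967] pos [ 0.536  -0.256   0.2604] 16.8167 tool tq [-0.0024 -0.0166 -0.0196] tool F [-0.7124  0.6222  1.1764] yawy -93.49423094539247 0.025054456959747815 51.634708642959595
shift tool mm [ -21.8115 -334.6757   10.6973] rotvec [-0.0005  0.0038  0.0001] 0.0038056384867197536
shift tool mm [ -21.3027 -334.6055  145.6964] rotvec [-0.0005  0.0038  0.0001] 0.0038056384867197536
```

Carry over at height: 16 rows of (-1.35, -20.9, 0.7).

Emit:
{"api": "servo_tool", "payload": {"deltas": "0 -1.35 -20.9 0.7 0 0 0;0 -1.35 -20.9 0.7 0 0 0;0 -1.35 -20.9 0.7 0 0 0;0 -1.35 -20.9 0.7 0 0 0;0 -1.35 -20.9 0.7 0 0 0;0 -1.35 -20.9 0.7 0 0 0;0 -1.35 -20.9 0.7 0 0 0;0 -1.35 -20.9 0.7 0 0 0"}}

```text
time_s: 17.48
position: [0.5352, -0.0875, 0.2545]
tool_rot: [[0.998, -0.061, -0.001], [-0.061, -0.998, 0.001], [-0.001, -0.001, -1.0]]
ft_force: [1.4, 0.8, -1.8]
grip_width: 0.0245
gripper_force: 51.7
```

Emit:
{"api": "servo_tool", "payload": {"deltas": "0 -1.35 -20.9 0.7 0 0 0;0 -1.35 -20.9 0.7 0 0 0;0 -1.35 -20.9 0.7 0 0 0;0 -1.35 -20.9 0.7 0 0 0;0 -1.35 -20.9 0.7 0 0 0;0 -1.35 -20.9 0.7 0 0 0;0 -1.35 -20.9 0.7 0 0 0;0 -1.35 -20.9 0.7 0 0 0"}}

```text
time_s: 18.15
position: [0.5346, 0.08, 0.2489]
tool_rot: [[0.998, -0.061, -0.001], [-0.061, -0.998, 0.001], [-0.001, -0.001, -1.0]]
ft_force: [-0.3, 0.2, -1.9]
grip_width: 0.0247
gripper_force: 51.7
```

Emit:
{"api": "servo_tool", "payload": {"deltas": "0 0 0 22 0 0 0;0 0 0 22 0 0 0;0 0 0 22 0 0 0;0 0 0 22 0 0 0;0 0 0 22 0 0 0;0 0 0 20 0 0 0;0 0 0 0 0 0 0;0 0 0 0 0 0 0"}}

```text
time_s: 18.82
position: [0.5346, 0.079, 0.1189]
tool_rot: [[0.998, -0.061, -0.002], [-0.061, -0.998, 0.001], [-0.002, -0.0, -1.0]]
ft_force: [-0.3, 0.2, -1.4]
grip_width: 0.0251
gripper_force: 51.5
```

```bash
python3 st.py
python3 - <<'E'
from h import *
to([.5346,.0794,.115],lampR(0))
a=[]
for n in("top","side"):
    p=env.get_image(n);c=cloud(p)
    for t in("lamp","lamp_window","plate"):
        print(n,t,[(r["conf"],r["uv"],P(p,r["uv"])) for r in env.spot_point(t,p)[:2]])
    m=(c[...,2]>.125)&(c[...,2]<.165)&(c[...,0]>.57)&(c[...,0]<.68)&(abs(c[...,1]-.075)<.04);q=c[m]
    if len(q)>10:
        A=np.c_[q[:,:2]-[.607,.075],np.ones(len(q))];r=np.linalg.lstsq(A[abs(q[:,2]-np.median(q[:,2]))<.01],q[:,2][abs(q[:,2]-np.median(q[:,2]))<.01],rcond=None)[0]
        print("head",len(q),cv2.minAreaRect(q[:,:2].astype(np.float32)*1000),"plane",r)
    a.append(p["img"][80:380,100:460])
cv2.imwrite("pics/f.png",np.hstack(a)[:,:,::-1])
E
```

```text
q [-4.1668 27.148  85.7937  0.0253 67.1784 89.3177] pos [0.5346 0.079  0.1189] 18.8167 tool tq [ 0.0135 -0.0545 -0.0154] tool F [-0.3489 -0.188   1.4408] yawy -93.49439070880408 0.025129839043305062 51.546066999435425
shift tool mm [-0.007  -0.4285  3.9363] rotvec [-0.0004  0.0021  0.0001] 0.0021368122766277603
top lamp [(0.81, [274.5, 268.8], array([ 0.3203, -0.0829,  0.0219])), (0.67, [323.4, 148.6], array([ 0.6441, -0.2226,  0.0221]))]
top lamp_window [(0.94, [324.7, 176.5], array([ 0.5662, -0.2236,  0.0264])), (0.85, [255.8, 252.5], array([ 0.3646, -0.0339,  0.0273]))]
top plate [(0.69, [214.7, 161.3], array([0.5373, 0.0279, 0.4214]))]
head 146 ((638.1568603515625, 72.3974609375), (22.317607879638672, 40.19912338256836), 0.12494096904993057) plane [-0.1138  0.0487  0.1415]
side lamp [(0.9, [251.5, 179.4], array([0.5232, 0.0646, 0.1436])), (0.78, [208.6, 280.1], array([ 0.3206, -0.0927,  0.0243]))]
side lamp_window [(0.91, [282.2, 176.9], array([0.6059, 0.0521, 0.1321])), (0.56, [337.5, 283.7], array([ 0.5528, -0.2558,  0.0278]))]
side plate [(0.87, [278.5, 212.0], array([0.6009, 0.0609, 0.0218]))]
head 405 ((611.2009887695312, 71.5529556274414), (45.177703857421875, 81.04367065429688), 87.81694793701172) plane [0.0038 0.1561 0.1435]
```

View pics/f.png

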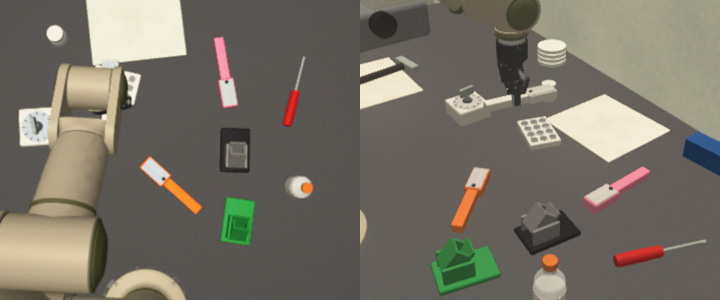

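Run:
```python
from h import *
p=env.get_image("side");c=cloud(p)
m=(c[...,2]>.11)&(c[...,2]<.17)&(c[...,0]>.585)&(c[...,0]<.645)&(abs(c[...,1]-.072)<.04);q=c[m]
for y in np.arange(.045,.1,.005):
    k=q[abs(q[:,1]-y)<.0025]
    if len(k)>3: print(round(y,3),len(k),np.percentile(k[:,2],[10,50,90]), np.polyfit(k[:,0],k[:,2],1)[0])
c=cloud(p);m=(c[...,2]>.015)&(c[...,2]<.027)&(np.hypot(c[...,0]-.607,c[...,1]-.073)<.085)
print(cv2.minAreaRect(c[m][:,:2].astype(np.float32)*1000))
o=env.observe();print(o["position"],o["qvel"],o["time_s"])
```

```text
0.05 56 [0.1215 0.1305 0.1403] 0.011722150471571702
0.055 123 [0.121  0.1321 0.1423] -0.013399673494105773
0.06 28 [0.131  0.1426 0.145 ] 0.08076093810431133
0.065 27 [0.1408 0.1429 0.145 ] -0.015724012016814275
0.07 22 [0.1418 0.1436 0.1454] -0.027589746865968427
0.075 22 [0.142  0.1437 0.1452] -0.020286169288848233
0.08 22 [0.1421 0.1441 0.1456] -0.05247923239141207
0.085 18 [0.1424 0.1438 0.1452] -0.027501873215458588
0.09 20 [0.1417 0.1437 0.145 ] -0.0586462666889711
((608.0556030273438, 73.9991226196289), (134.39366149902344, 87.41996002197266), 77.47111511230469)
[0.535  0.079  0.1197] [ 0.0227  0.1751  0.1053 -0.0286  0.0003  0.1278] 19.2667
```

```bash
python3 -c "
from rig import env
print(env.close_job())"
```

```text
the job is handed in; nothing more can be done
None
```

I handed the job in at about 19 s of the 58 s allowed; the hand-in returned no verdict. The key was turned until it hit its stop, and the lamp is held level and steady, with its window about 97 mm above the plate and within about 6 mm of its centre.

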